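# Feed a bun pack up the date coder's sloping bed to its back stop

## Task

Put the three-bun pack on the foot of the date coder's sloping bed, lengthways between the side guides. Then push it up under the print head until it comes home against the rubber buffer of the back stop, press it on there gently but firmly for about half a second so that it sits square, and leave it lying there against the buffer. Buns bruise and the stop gets knocked out of its setting, so feel for the contact and do not ram it, and leave the ribbon roll, scraper and tape dispenser near it where they are.

Things in the scene. Friction and masses are not known exactly. Their poses are not given: they have to be found in the camera images.
- pack: the work: a rigid, closed clear-plastic pack with a white tray and a single row of three buns, 150 mm long (its x) by 60 mm wide (its y) by 44 mm high, about 0.15 to 0.35 kg; upright sides, both ends alike. Origin: centre of its underside, z up. It starts flat on the bench
- bed: the date coder's sloping steel bed. Origin: middle of its low front edge, on the sliding surface (there 10 mm above the bench); x points up the 8-degree slope along the surface, y across the bed, z square to the surface. A pack left on it does not slide down. Beyond the bed's top stands the coder's ivory housing, 250 mm high
- backstop: the back stop's bracket: fixed upright plate 84 mm wide, 46 mm high. Origin: foot of its downhill face, at bed x = 300 mm; axes as the bed's. It carries a bar, set by thumbscrews, with a rubber buffer 52 mm wide, 5 to 35 mm off the bed. The buffer's face stands 14 to 42 mm downhill of the bracket's: not measured. It gives 0.12 mm per N; 4 to 8 N is a right push, over 12 N ramming
- ribbon_roll: bystander: bronze-coloured roll of print ribbon, 56 mm across, 32 mm high, standing on end beside the bed, origin centre of its underside
- scraper: bystander: steel bench scraper with a wooden handle lying flat, 105 x 120 x 13 mm, origin under it
- tape_dispenser: bystander: grey tape dispenser 150 x 58 x 82 mm standing beside the coder, origin centre of its underside
- lane (a point): point on the bed's surface, lane middle, 50 mm up from the low edge. From here up to the stop two aluminium guides, 14 mm high and 6 mm thick, leave a lane 65 mm wide; from here down to the low edge they flare to about 85 mm
- head_edge (a point): middle of the print head's downhill lower edge, 208 mm up the bed and 86 mm off its surface. The head, 66 mm wide, hangs over the bed from here uphill; its foot leaves 70 mm over the surface: the pack passes under, a gripper does not
Mind the look-alikes: they are no part of the job. Leave any brown look-alike of the pack alone.

How it is judged:
By the outcome, as a careful person would: the job done as asked, in the order asked, and still so for the second after the job is handed in, with the robot touching nothing.
It also fails if it takes over 58 s, if anything falls off the work surface, if the arm or the gripper's body presses on something with over 40 N, if the wrist force passes 120 N, or if a joint passes its speed limit or range.

## Robot

A 6-joint arm with a two-finger parallel gripper is mounted at the origin on the work surface. World frame = base frame: x ahead of the robot, y to its left, z up, the work surface at z = 0. Lengths are in m, angles in rad, forces in N, time in s.
With the tool pointing down it reaches from about 0.35 to 0.975 m from the base axis. Payload 4.9 kg.
Tool frame: the origin (TCP) lies on the centre line of the jaws, within the pads' length; the fingertips stand 14 mm ahead of it and the grasp point (between the pads) lies 5 mm behind it; z points along the fingers, y is the line along which they close (so a half turn about z gives the same grasp; the last joint's range is limited). The gripper opens to 85 mm and grips with 20 to 120 N. Pads are 22 mm wide; open, the fingers measure 114 mm over their backs; the gripper's body (76 mm by 85 mm) begins 54 mm behind the grasp point. The pads swing forward as they close: fully open they stand 13 mm farther back than shut.
Start: joints at [1.07, 0.053, 1.613, -0, 1.476, -0.119], TCP at [0.233, 0.58, 0.245] pointing down, gripper open.
Joint ranges: [-3.01, 3.01], [-1.01, 2.22], [0.06, 2.58], [-1.02, 4.17], [0.09, 2.62], [-3.14, 3.14]. Speed limits (rad/s): [2.57, 2.57, 3.14, 3.14, 3.14, 3.14].

## Interface

Orientations are given as a rotation vector (axis times angle).
In Python, from workcell import status, cams, order gives the robot as it stands.
- The arm moves only by the shell command python3 -m creep 'ROWS' [OPENING] [FORCE]. ROWS is JSON, a list of rows, each an object of numbers: "x", "y", "z": the shift along the tool's x, y, z in mm; "wx", "wy", "wz": the turn, a rotation vector about the tool's x, y, z in degrees. A call has exactly 5 rows; each row is the pose to reach, as a shift and turn from the pose commanded when the call began, along the tool's axes at that moment; what a row does not reach only later rows make up. A row lasts 1/8 s, in which the tool goes at most 62.5 mm and 10.7 degrees, less where a joint would pass 70% of its speed; a pose out of reach is approached as far as the arm can. A call with a gripper value outside its range is refused whole. OPENING is the finger opening in mm, from 0 to 85.4, set as the call begins (- or left out, the last holds). The fingers move at their own pace and stop on an object; FORCE is the grip in N (left out, the last holds). Time passes only in rows, so rows that repeat a pose let the fingers close, or fill a call up. It gives the time, the measured TCP pose, the force, the opening and the grip force at its end, in the units of the state.
- status.get_obs(): the state, without advancing time (a new reading comes with each control period).
- cams.camera(name): name is "scene" or "top" or "wrist"; returns a dict with "img" (384x512x3 uint8, red, green, blue), "range_z" (384x512 float32, m along the optical axis (not along the pixel's ray), 0 where there is no reading), "K" (3x3 intrinsics, pixels), "position" and "rotation" of the camera in the world; the wrist camera has in their place "T_tool_cam" (4x4, takes a point from camera to tool coordinates, whose origin is the TCP and whose axes are the flange's). Camera axes: x right, y down, z forward; pixel columns grow to the right and rows downward; lengths in m; the calibration is good to about 2 mm. A picture is of the moment at which its call begins: read the wrist's pose just before it.
- order.sign_off(): hands the job in; it is judged then, once.
Trained networks look in a picture, given as the dict that the camera call returned (one of the last four; its "shot" number tells which), for a name from the list of things; names that differ only in an ending like _2 or _b are one class to them, and where a whole thing is asked for, a point or a joint stands for the part that bears it (a point fixed in the world has none). Each returns a list of dicts, best first, with "conf" (0 to 1); they miss things now and then, are a little off and sometimes report something else, mostly with a low value. They report only what shows in the picture. A call takes as long as a camera call. They do not tell look-alikes from the thing itself.
- cams.silhouettes(thing, picture): "mask" (384x512 bool, what is visible of it) and "extent" ([left, top, width, height] in pixels, round what is visible of it).
- cams.place_of(thing, picture): "uv" ([column, row] in pixels: a listed point, or the origin of a listed thing).
The state is a dict: "clock": time; "qpos": joint angles; "qvel": joint speeds; "joint_efforts": joint torques, N m; "tcp_pos": TCP position; "eef_rot": TCP orientation; "wrist_force": force on the tool from outside, world axes, zero at the start; "torque": the same for the moment, N m; "finger_gap": finger opening in m; "grasp_force": force on a finger pad.
Only numpy, scipy, OpenCV 4.12 (cv2) and the standard library are available. Lean on these libraries where they do the work, as an engineer would, in place of code of your own. Each camera call takes 0.05 s, during which the arm holds its last target. There are 200 camera calls.

## Working session

There is one attempt and no reset: what is moved stays moved. The work goes in short steps, Python scripts to look and compute and a shell command to move; the robot and the scene stay as the last step left them, time stands still between calls to the robot, and variables do not carry over. Pictures are saved under pics/ and viewed, at most 10 in all, crops included, and the job is handed in when it is done.

```bash
ls; mkdir -p pics; cat > h.py <<'E'
import numpy as np,cv2
from workcell import status,cams,order
from scipy.spatial.transform import Rotation as R
def cw(c,o=None):
    if 'position' in c:
        r=np.array(c['rotation']); r=r if r.shape==(3,3) else R.from_rotvec(r).as_matrix()
        return r,np.array(c['position'])
    T=np.eye(4);T[:3,:3]=R.from_rotvec(o['eef_rot']).as_matrix();T[:3,3]=o['tcp_pos'];T=T@np.array(c['T_tool_cam'])
    return T[:3,:3],T[:3,3]
def cloud(c,o=None):
    v,u=np.mgrid[:384,:512];z=c['range_z'];K=c['K']
    p=np.stack([(u-K[0,2])/K[0,0]*z,(v-K[1,2])/K[1,1]*z,z],-1)
    r,t=cw(c,o);P=p@r.T+t;P[z==0]=np.nan;return P
def save(c,n): cv2.imwrite('pics/'+n,c['img'][:,:,::-1])
E
python3 - <<'E'
from h import *
for n in('scene','top'):
    o=status.get_obs();c=cams.camera(n);save(c,n+'.png');P=cloud(c);np.savez(n+'.npz',P=P,img=c['img'])
    for t in('pack','bed','backstop','ribbon_roll','scraper','tape_dispenser','lane','head_edge'):
        for d in cams.place_of(t,c)[:3]:
            u,v=np.round(d['uv']).astype(int);print(n,t,round(d['conf'],2),u,v,P[min(v,383),min(u,511)].round(3))
    for d in cams.silhouettes('pack',c):print(n,'sil',d['conf'],d['extent'],np.nanmedian(P[d['mask']],0))
print(o)
E
```

```text
pics
scene pack 0.88 222 125 [ 0.27  -0.37   0.045]
scene pack 0.69 199 176 [ 0.472 -0.302  0.029]
scene pack 0.55 243 292 [0.708 0.034 0.037]
scene bed 0.64 238 231 [ 0.551 -0.098  0.005]
scene backstop 0.58 340 270 [0.545 0.209 0.089]
scene ribbon_roll 0.56 244 290 [0.687 0.021 0.   ]
scene scraper 0.85 147 241 [ 0.723 -0.281  0.006]
scene tape_dispenser 0.58 335 225 [0.499 0.155 0.183]
scene lane 0.55 253 233 [ 0.539 -0.056  0.017]
scene head_edge 0.91 306 238 [0.584 0.124 0.205]
scene head_edge 0.38 240 231 [ 0.553 -0.09   0.014]
scene sil 0.78 [171.7, 150.3, 52.6, 39.0] [ 0.4636438  -0.31327363  0.04255881]
scene sil 0.7 [197.0, 100.5, 42.6, 37.4] [ 0.25154002 -0.3964561   0.04250265]
top pack 0.63 364 277 [ 0.237 -0.394  0.044]
top pack 0.57 334 211 [ 0.443 -0.31   0.048]
top pack 0.19 206 238 [0.365 0.097 0.023]
top bed 0.75 267 182 [ 0.549 -0.101  0.002]
top backstop 0.57 171 191 [0.489 0.176 0.19 ]
top ribbon_roll 0.47 228 143 [ 0.686  0.028 -0.002]
top scraper 0.73 319 136 [ 0.702 -0.279  0.009]
top scraper 0.72 203 240 [0.357 0.102 0.062]
top tape_dispenser 0.61 203 240 [0
[... 243 characters left out ...]
.40483524  0.0419324 ]
{'clock': 0.5, 'qpos': array([ 1.07001650e+00,  5.27127830e-02,  1.61295066e+00,  2.25544067e-06,
        1.47596954e+00, -1.19018433e-01]), 'qvel': array([ 0.00092833,  0.00031972, -0.00070046,  0.00179604, -0.00147473,
       -0.00203336]), 'joint_efforts': array([-4.54575902e-04, -3.93216705e+01, -3.70025325e+01, -1.21404855e-04,
        1.31393874e-03, -9.58926847e-06]), 'tcp_pos': array([0.23284177, 0.57997439, 0.24526534]), 'eef_rot': array([-5.96032071e-01, -3.08451933e+00,  5.92466993e-05]), 'wrist_force': array([ 0.45271873,  0.43558601, -0.47064947]), 'torque': array([0.01643657, 0.06815648, 0.01568657]), 'grasp_force': 0.0, 'finger_gap': 0.08521137870309341}
```

```bash
python3 - <<'E'
import cv2,numpy as np
a=cv2.imread('pics/scene.png');b=cv2.imread('pics/top.png')
x=cv2.resize(a[90:350,100:400],(800,600)[:2] if 0 else (690,598),interpolation=3);cv2.imwrite('pics/s2.png',x)
x=cv2.resize(b[110:310,150:410],(780,600),interpolation=3);cv2.imwrite('pics/t2.png',x)
E
```

```text
(no output)
```

View pics/s2.png

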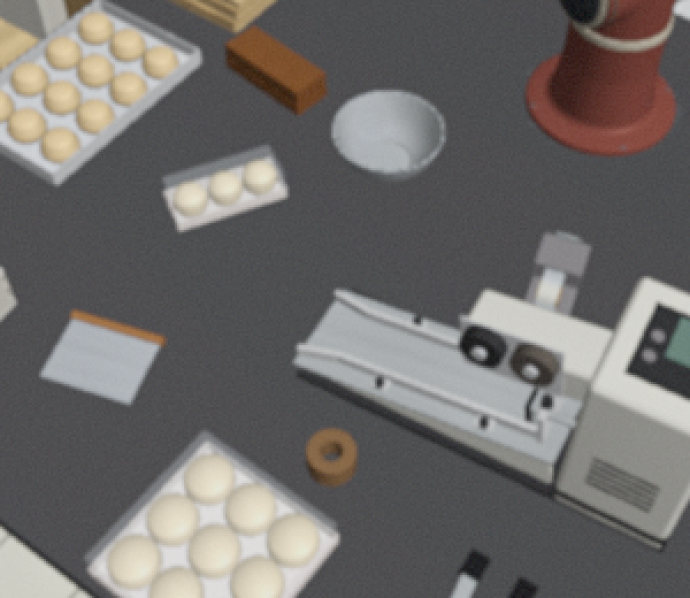

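View pics/t2.png

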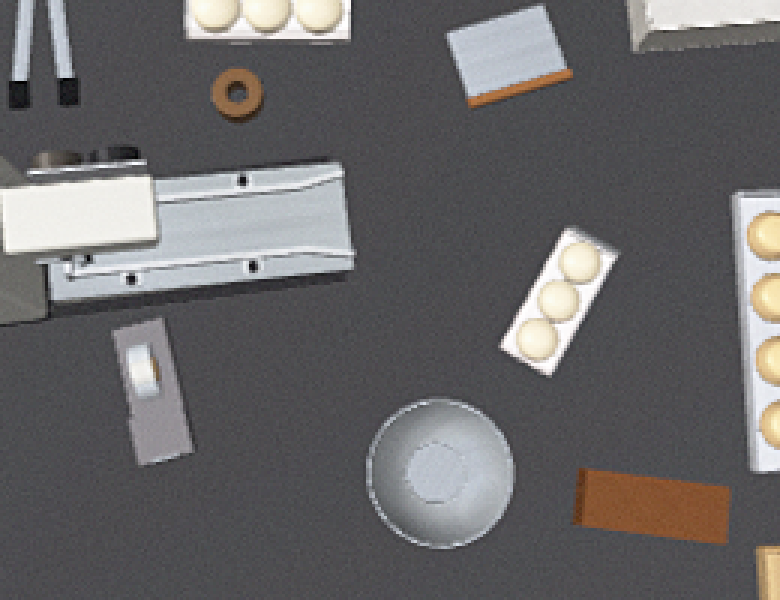

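The look-alike candidates are the white tray with three buns at top (335,211) / scene (198,175), and the brown block at top (366,280) / scene (220,120). Both enlarged crops show buns only in the first, so that one is the pack and the brown block is to be left alone. The bed's foot is at top (267,182) and its lane runs to the left.

```bash
python3 - <<'E'
from h import *
for n in('top','scene'):
    P=np.load(n+'.npz')['P']
    q=P.reshape(-1,3);m=(abs(q[:,0]-.445)<.12)&(abs(q[:,1]+.31)<.12)&(q[:,2]>.018)&(q[:,2]<.07)
    q=q[m]; (c,s,a)=cv2.minAreaRect((q[:,:2]*1000).astype(np.float32));print(n,len(q),c,s,a,np.percentile(q[:,2],[50,95]))
    # bed slab
    q=P.reshape(-1,3);q=q[(abs(q[:,0]-.55)<.09)&(q[:,1]>-.13)&(q[:,1]<.3)&(q[:,2]<.12)&(q[:,2]>.004)]
    for y in np.arange(-.12,.25,.02):
        s=q[abs(q[:,1]-y)<.006]
        if len(s)>5:
            zz=np.median(s[:,2]);s2=s[abs(s[:,2]-zz)<.03]
            hi=s[(s[:,2]>zz+.008)&(s[:,2]<zz+.02)]
            print(round(y,2),len(s),'z',zz.round(3),'x',s2[:,0].min().round(3),s2[:,0].max().round(3),'guides',np.sort(hi[:,0]).round(3)[:12])
E
```

```text
top 954 (408.9420471191406, -292.12054443359375) (74.06586456298828, 253.26719665527344) 52.32443618774414 [0.04186887 0.04719196]
-0.12 8 z 0.006 x 0.461 0.629 guides []
-0.1 40 z 0.009 x 0.478 0.593 guides [0.501 0.502 0.505 0.506]
-0.08 152 z 0.012 x 0.477 0.62 guides [0.502 0.502 0.504 0.504 0.504 0.505 0.508 0.508 0.508 0.586 0.587 0.588]
-0.06 164 z 0.014 x 0.465 0.617 guides [0.505 0.505 0.505 0.505 0.507 0.508 0.508 0.508 0.511 0.512 0.581 0.582]
-0.04 168 z 0.016 x 0.469 0.624 guides [0.504 0.504 0.504 0.505 0.508 0.508 0.508 0.508 0.575 0.575 0.577 0.578]
-0.02 150 z 0.02 x 0.466 0.61 guides [0.501 0.502 0.504 0.505 0.505 0.507 0.507 0.508 0.508 0.573 0.574 0.574]
0.0 136 z 0.023 x 0.466 0.625 guides [0.485 0.488 0.488 0.491 0.495 0.5   0.501 0.501 0.504 0.504 0.505 0.571]
0.02 143 z 0.026 x 0.466 0.608 guides [0.497 0.497 0.497 0.5   0.5   0.5   0.502 0.504 0.521 0.567 0.569 0.57 ]
0.04 165 z 0.029 x 0.463 0.626 guides [0.495 0.497 0.497 0.498 0.498 0.5   0.5   0.5   0.501 0.566 0.566 0.569]
0.06 162 z 0.031 x 0.461 0.636 guides [0.494 0.494 0.497 0.498 0.498 0.563 0.566 0
[... 2092 characters left out ...]
566 0.568 0.568 0.568 0.569 0.57  0.571 0.571 0.571 0.571]
0.12 178 z 0.041 x 0.508 0.601 guides [0.562 0.563 0.563 0.565 0.566 0.567 0.567 0.567 0.567 0.568 0.568 0.568]
0.14 182 z 0.044 x 0.507 0.594 guides [0.559 0.56  0.561 0.564 0.564 0.564 0.564 0.566 0.566 0.566 0.566 0.567]
0.16 191 z 0.047 x 0.502 0.587 guides [0.558 0.56  0.56  0.561 0.561 0.563 0.563 0.564 0.564 0.564 0.565 0.565]
0.18 176 z 0.05 x 0.54 0.585 guides [0.547 0.549 0.549 0.55  0.55  0.557 0.558 0.558 0.558 0.559 0.559 0.56 ]
0.2 229 z 0.055 x 0.496 0.583 guides [0.514 0.515 0.52  0.52  0.521 0.526 0.526 0.528 0.554 0.557 0.558 0.559]
0.22 237 z 0.054 x 0.494 0.582 guides []
0.24 54 z 0.01 x 0.552 0.633 guides [0.591]
```

```bash
cat >> h.py <<'E'
def down(yaw,pitch=0):
    # tool z down, tool x at heading yaw; pitch = uphill tilt (rad) so tool x rises along slope
    x=np.array([np.cos(yaw)*np.cos(pitch),np.sin(yaw)*np.cos(pitch),np.sin(pitch)])
    z=np.array([np.cos(yaw)*np.sin(pitch),np.sin(yaw)*np.sin(pitch),-np.cos(pitch)])
    return np.stack([x,np.cross(z,x),z],1)
def rows(p,Rt):
    o=status.get_obs();R0=R.from_rotvec(o['eef_rot']).as_matrix()
    print('shift mm',(R0.T@(np.array(p)-o['tcp_pos'])*1000).round(1),'rot deg',np.degrees(R.from_matrix(R0.T@Rt).as_rotvec()).round(2),'dist',np.linalg.norm(p-o['tcp_pos']).round(3))
E
python3 - <<'E'
from h import *
for n in('top','scene'):
    P=np.load(n+'.npz')['P']
    q=P.reshape(-1,3);m=(abs(q[:,0]-.455)<.1)&(abs(q[:,1]+.318)<.1)&(q[:,2]>.02)&(q[:,2]<.07)&np.isfinite(q[:,0])
    im=np.nan_to_num(m.reshape(384,512)).astype(np.uint8)
    k,l,st,_=cv2.connectedComponentsWithStats(im);print(st[:, :])
    i=1+np.argmax(st[1:,4]);s=P[l==i];c=cv2.minAreaRect((s[:,:2]*1000).astype(np.float32));print(n,c,cv2.boxPoints(c))
o=status.get_obs();Rm=R.from_rotvec(o['eef_rot']).as_matrix();print(Rm.round(3))
E
```

```text
[[     0      0    512    384 195722]
 [   318    185     39     50    886]]
top ((449.6324768066406, -323.3586730957031), (58.505332946777344, 148.8074493408203), 59.05815887451172) [[ 370.7764  -310.1924 ]
 [ 498.40698 -386.70438]
 [ 528.4885  -336.52493]
 [ 400.85797 -260.01297]]
[[     0      0    512    384 195616]
 [   171    153     53     33    991]
 [   190    183      1      1      1]]
scene ((456.31243896484375, -320.8348083496094), (65.6404037475586, 149.98570251464844), 59.29117202758789) [[ 375.0751  -310.75577]
 [ 504.02884 -387.34976]
 [ 537.5498  -330.91385]
 [ 408.59604 -254.31985]]
[[-0.928  0.373 -0.   ]
 [ 0.373  0.928  0.   ]
 [ 0.     0.    -1.   ]]
```

```bash
python3 - <<'E'
from h import *
rows([.34,.30,.33],down(np.radians(158)))
rows([.40,.0,.30],down(np.radians(153)))
rows([.4515,-.322,.22],down(np.radians(149)))
E
```

```text
shift mm [-203.8 -219.9  -84.7] rot deg [ 0.   -0.    0.13] dist 0.312
shift mm [-371.2 -476.   -54.7] rot deg [ 0.   -0.    5.13] dist 0.606
shift mm [-539.  -755.6   25.3] rot deg [ 0.   -0.    9.13] dist 0.928
```

```bash
python3 -m creep '[{"x":-40,"y":-44,"z":-18},{"x":-80,"y":-88,"z":-36},{"x":-120,"y":-132,"z":-53},{"x":-160,"y":-176,"z":-70},{"x":-204,"y":-220,"z":-85}]' 85 60; python3 -m creep '[{"x":-33,"y":-51,"z":6},{"x":-67,"y":-102,"z":12},{"x":-100,"y":-154,"z":18},{"x":-134,"y":-205,"z":24},{"x":-167,"y":-256,"z":30}]'; python3 -m creep '[{"x":-33,"y":-51,"z":16,"wz":2},{"x":-67,"y":-102,"z":32,"wz":4},{"x":-100,"y":-154,"z":48,"wz":6},{"x":-134,"y":-205,"z":64,"wz":8},{"x":-168,"y":-280,"z":80,"wz":9}]'; python3 - <<'E'
from h import *
rows([.4515,-.322,.22],down(np.radians(149)))
E
```

```text
shift mm [-539.  -755.6   25.3] rot deg [ 0.   -0.    9.13] dist 0.928schema error: expected keys x, y, z, wx, wy, wz
schema error: expected keys x, y, z, wx, wy, wz
schema error: expected keys x, y, z, wx, wy, wz
```

All six keys are required in each row.

```bash
python3 -m creep '[{"x":-40,"y":-44,"z":-18,"wx":0,"wy":0,"wz":0},{"x":-80,"y":-88,"z":-36,"wx":0,"wy":0,"wz":0},{"x":-120,"y":-132,"z":-53,"wx":0,"wy":0,"wz":0},{"x":-160,"y":-176,"z":-70,"wx":0,"wy":0,"wz":0},{"x":-204,"y":-220,"z":-85,"wx":0,"wy":0,"wz":0}]' 85 60
```

```text
clock: 1.62
tcp_pos: [0.3399, 0.2995, 0.3309]
eef_rot: [0.595, 3.084, 0.002]
wrist_force: [1.0, -0.3, 0.2]
finger_gap: 0.0848
grasp_force: 0.0
```

```bash
python3 -m creep '[{"x":-33,"y":-51,"z":6,"wx":0,"wy":0,"wz":0},{"x":-67,"y":-102,"z":12,"wx":0,"wy":0,"wz":0},{"x":-100,"y":-154,"z":18,"wx":0,"wy":0,"wz":0},{"x":-134,"y":-205,"z":24,"wx":0,"wy":0,"wz":0},{"x":-167,"y":-256,"z":30,"wx":0,"wy":0,"wz":0}]'; python3 -m creep '[{"x":-33,"y":-55,"z":16,"wx":0,"wy":0,"wz":2},{"x":-67,"y":-110,"z":32,"wx":0,"wy":0,"wz":4},{"x":-100,"y":-165,"z":48,"wx":0,"wy":0,"wz":6},{"x":-134,"y":-222,"z":64,"wx":0,"wy":0,"wz":8},{"x":-168,"y":-280,"z":80,"wx":0,"wy":0,"wz":9}]'; python3 - <<'E'
from h import *
rows([.4515,-.322,.22],down(np.radians(149)))
E
```

```text
clock: 2.25
tcp_pos: [0.3992, -0.0006, 0.3002]
eef_rot: [0.596, 3.083, 0.0]
wrist_force: [1.0, -0.0, -0.7]
finger_gap: 0.085
grasp_force: 0.0
clock: 2.88
tcp_pos: [0.4474, -0.3005, 0.2252]
eef_rot: [0.838, 3.027, -0.0]
wrist_force: [0.9, 0.3, 1.4]
finger_gap: 0.0849
grasp_force: 0.0
shift mm [-14.6 -16.3   5.2] rot deg [0.01 0.05 0.05] dist 0.023
```

```bash
cat > packm.py <<'E'
from h import *
o=status.get_obs();c=cams.camera('wrist');save(c,'w%d.png'%c['shot']);P=cloud(c,o)
d=cams.silhouettes('pack',c)
for e in d[:2]:print(e['conf'],e['extent'])
q=P[(P[...,2]>.02)&(P[...,2]<.07)&(np.hypot(P[...,0]-.4515,P[...,1]+.322)<.095)]
r=cv2.minAreaRect((q[:,:2]*1000).astype(np.float32));print(r,np.percentile(q[:,2],[50,95,99]),len(q))
t=q[q[:,2]>.038];print(cv2.minAreaRect((t[:,:2]*1000).astype(np.float32)))
print(o['tcp_pos'])
E
python3 packm.py; ls pics
```

```text
0.82 [1.2, 0.0, 143.2, 105.1]
0.71 [212.9, 110.8, 59.8, 146.7]
((453.2035217285156, -320.19354248046875), (58.18770217895508, 148.01025390625), 59.07593536376953) [0.04383433 0.04498032 0.04543322] 7806
((453.3310546875, -320.2628173828125), (58.18804931640625, 147.718017578125), 59.085227966308594)
[ 0.44735978 -0.30047754  0.22523329]
s2.png
scene.png
t2.png
top.png
w3.png
```

```bash
python3 -m creep '[{"x":0,"y":0,"z":20,"wx":0,"wy":0,"wz":0},{"x":0,"y":0,"z":60,"wx":0,"wy":0,"wz":0},{"x":0,"y":0,"z":100,"wx":0,"wy":0,"wz":0},{"x":0,"y":0,"z":110,"wx":0,"wy":0,"wz":0},{"x":0,"y":0,"z":110,"wx":0,"wy":0,"wz":0}]'; python3 - <<'E'
from h import *
rows([.4533,-.3202,.031],down(np.radians(149.08)))
E
```

```text
clock: 3.6
tcp_pos: [0.4473, -0.2973, 0.1154]
eef_rot: [-0.834, -3.028, -0.0]
wrist_force: [0.4, 0.1, 0.1]
finger_gap: 0.0849
grasp_force: 0.0
shift mm [-16.9 -16.6  84.4] rot deg [ 0.01 -0.03  0.11] dist 0.088
```

```bash
python3 -m creep '[{"x":-17,"y":-16.6,"z":0,"wx":0,"wy":0,"wz":0},{"x":-17,"y":-16.6,"z":30,"wx":0,"wy":0,"wz":0},{"x":-17,"y":-16.6,"z":60,"wx":0,"wy":0,"wz":0},{"x":-17,"y":-16.6,"z":84,"wx":0,"wy":0,"wz":0},{"x":-17,"y":-16.6,"z":84,"wx":0,"wy":0,"wz":0}]'; python3 - <<'E'
from h import *
rows([.4533,-.3202,.031],down(np.radians(149.08)))
E
```

```text
clock: 4.22
tcp_pos: [0.4534, -0.3209, 0.0316]
eef_rot: [-0.835, -3.028, -0.001]
wrist_force: [-0.1, -0.2, -0.1]
finger_gap: 0.085
grasp_force: 0.0
shift mm [0.5 0.5 0.6] rot deg [ 0.01 -0.05  0.07] dist 0.001
```

```bash
python3 -m creep '[{"x":0,"y":0,"z":0,"wx":0,"wy":0,"wz":0},{"x":0,"y":0,"z":0,"wx":0,"wy":0,"wz":0},{"x":0,"y":0,"z":0,"wx":0,"wy":0,"wz":0},{"x":0,"y":0,"z":0,"wx":0,"wy":0,"wz":0},{"x":0,"y":0,"z":0,"wx":0,"wy":0,"wz":0}]' 50 22
```

```text
clock: 4.85
tcp_pos: [0.455, -0.3223, 0.0341]
eef_rot: [0.835, 3.025, -0.002]
wrist_force: [-0.4, 1.1, 6.0]
finger_gap: 0.0598
grasp_force: 26.2
```

```bash
python3 -m creep '[{"x":0,"y":0,"z":-10,"wx":0,"wy":0,"wz":0},{"x":0,"y":0,"z":-40,"wx":0,"wy":0,"wz":0},{"x":0,"y":0,"z":-80,"wx":0,"wy":0,"wz":0},{"x":0,"y":0,"z":-120,"wx":0,"wy":0,"wz":0},{"x":0,"y":0,"z":-160,"wx":0,"wy":0,"wz":0}]' 50 30; python3 - <<'E'
from h import *
rows([.542,-.024,.20],down(np.radians(96.3)))
E
```

```text
clock: 5.48
tcp_pos: [0.4528, -0.3208, 0.1924]
eef_rot: [-0.836, -3.027, -0.0]
wrist_force: [0.2, -0.3, -3.4]
finger_gap: 0.059
grasp_force: 34.7
shift mm [ 75.7 300.5  -7.5] rot deg [-3.000e-02 -6.000e-02  5.282e+01] dist 0.31
```

```bash
python3 -m creep '[{"x":13,"y":50,"z":-2,"wx":0,"wy":0,"wz":9},{"x":28,"y":105,"z":-4,"wx":0,"wy":0,"wz":18},{"x":42,"y":160,"z":-6,"wx":0,"wy":0,"wz":28},{"x":55,"y":215,"z":-7,"wx":0,"wy":0,"wz":38},{"x":67,"y":265,"z":-8,"wx":0,"wy":0,"wz":47}]'; python3 - <<'E'
from h import *
rows([.542,-.024,.20],down(np.radians(96.3)))
E
```

```text
clock: 6.1
tcp_pos: [0.5316, -0.0576, 0.1993]
eef_rot: [-1.981, -2.438, 0.001]
wrist_force: [0.5, 0.4, -3.0]
finger_gap: 0.0594
grasp_force: 34.8
shift mm [30.8 17.1 -0.7] rot deg [-0.03  0.    5.5 ] dist 0.035
```

```bash
python3 -m creep '[{"x":0,"y":0,"z":0,"wx":0,"wy":0,"wz":0},{"x":0,"y":0,"z":0,"wx":0,"wy":0,"wz":0},{"x":0,"y":0,"z":0,"wx":0,"wy":0,"wz":0},{"x":0,"y":0,"z":0,"wx":0,"wy":0,"wz":0},{"x":0,"y":0,"z":0,"wx":0,"wy":0,"wz":0}]'; cat > bedm.py <<'E'
from h import *
o=status.get_obs();c=cams.camera('wrist');save(c,'w%d.png'%c['shot']);P=cloud(c,o);np.savez('w.npz',P=P,img=c['img'])
print(c['shot'],o['tcp_pos'],np.array(c['T_tool_cam']).round(3).tolist())
for t in('lane','head_edge','bed','backstop'):
    for d in cams.place_of(t,c)[:2]:
        u,v=np.round(d['uv']).astype(int);print(t,round(d['conf'],2),u,v,P[min(v,383),min(u,511)].round(4))
E
python3 bedm.py
```

```text
clock: 6.72
tcp_pos: [0.5318, -0.0601, 0.1995]
eef_rot: [-1.976, -2.442, 0.0]
wrist_force: [0.7, 0.1, -2.9]
finger_gap: 0.0594
grasp_force: 34.8
4 [ 0.53177975 -0.06014692  0.19946509] [[0.001, -0.956, -0.292, 0.076], [1.0, 0.001, 0.0, -0.0], [-0.0, -0.292, 0.956, -0.129], [0.0, 0.0, 0.0, 1.0]]
lane 0.3 423 122 [0.6702 0.0248 0.0321]
```

View pics/w4.png

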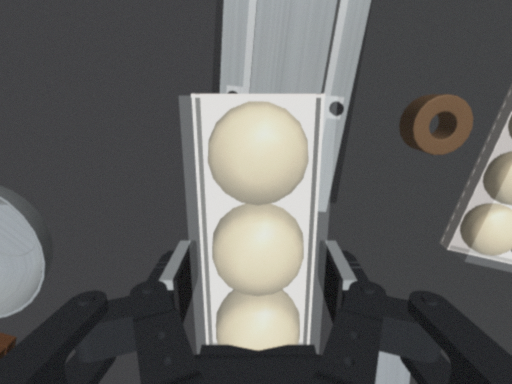

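The wrist picture shows the pack held straight between the fingers. The guides emerge uphill of it at about (245,30) and (345,40), with clamp screws at (233,92) and (337,107).

```bash
python3 - <<'E'
from h import *
for n in('w','top','scene'):
    P=np.load(n+'.npz')['P'].reshape(-1,3)
    # bed plane: z = .010 + s*tan8
    for it in range(1):
        q=P[(abs(P[:,0]-.535)<.03)&(P[:,1]>-.08)&(P[:,1]<.10)&(P[:,2]<.05)&(P[:,2]>.006)]
        A=np.c_[q[:,:2],np.ones(len(q))];co=np.linalg.lstsq(A,q[:,2],rcond=None)[0]
        for _ in range(5):
            r=abs(q[:,2]-A@co)<.004;co=np.linalg.lstsq(A[r],q[r,2],rcond=None)[0]
    g=co[:2];print(n,'slope',np.degrees(np.arctan(np.linalg.norm(g))).round(2),'heading',np.degrees(np.arctan2(g[1],g[0])).round(2),'z at y=-.1,.0,.1 (x=.54)',(g[0]*.54+g[1]*np.array([-.1,0,.1])+co[2]).round(4),r.sum())
    h=P[:,2]-P[:,:2]@g-co[2]
    for lo,hi in((.47,.535),(.535,.61)):
        a=P[(h>.009)&(h<.018)&(P[:,0]>lo)&(P[:,0]<hi)&(P[:,1]>-.04)&(P[:,1]<.10)]
        f=np.polyfit(a[:,1],a[:,0],1)
        for _ in range(8):
            k=abs(a[:,0]-np.polyval(f,a[:,1]))<.006;f=np.polyfit(a[k,1],a[k,0],1)
        print('  guide heading',np.degrees(np.arctan(-f[0])).round(2)+90,'x@0',f[1].round(4),'x@-.05',np.polyval(f,-.05).round(4),k.sum())
E
```

```text
w slope 8.08 heading 96.28 z at y=-.1,.0,.1 (x=.54) [0.01   0.0241 0.0382] 6584
  guide heading 96.45 x@0 0.5062 x@-.05 0.5119 699
  guide heading 96.53 x@0 0.5772 x@-.05 0.583 822
top slope 8.22 heading 98.87 z at y=-.1,.0,.1 (x=.54) [0.0081 0.0224 0.0366] 799
  guide heading 96.67 x@0 0.5025 x@-.05 0.5083 84
  guide heading 96.55 x@0 0.5736 x@-.05 0.5793 89
scene slope 8.1 heading 100.36 z at y=-.1,.0,.1 (x=.54) [0.0112 0.0252 0.0391] 1009
  guide heading 96.34 x@0 0.5094 x@-.05 0.5149 101
  guide heading 96.32 x@0 0.5805 x@-.05 0.586 152
```

```bash
cat >> h.py <<'E'
YAW=np.radians(96.45);RB=down(YAW,np.radians(8)) # columns: uphill, -y bed side, into bed
OB=np.array([.553,-.100,.010])
def bed(x,lat,h): return OB+RB@np.array([x,lat,-h])/1000
E
python3 - <<'E'
from h import *
o=status.get_obs();R0=R.from_rotvec(o['eef_rot']).as_matrix()
P=np.load('w.npz')['P'].reshape(-1,3);t=(P-o['tcp_pos'])@R0*1000
q=t[(abs(t[:,1])<45)&(t[:,2]>-15)&(t[:,2]<5)&(t[:,0]>20)&(t[:,0]<110)]
print('pack lateral',np.percentile(q[:,1],[1,99]),'front',np.percentile(q[:,0],99.5),'topz',np.percentile(q[:,2],[1,5,50]))
e=q[abs(q[:,0]-25)<4];f=q[abs(q[:,0]-65)<4];print(np.percentile(e[:,1],[2,98]),np.percentile(f[:,1],[2,98]))
print(RB.round(3));rows(bed(78,0,90),RB)
E
```

```text
pack lateral [-28.9476555   27.88775415] front 75.61693791828948 topz [-11.33066282 -10.90185142  -9.88882187]
[-28.41297969  27.26190638] [-28.38139735  27.3294395 ]
[[-0.111  0.994 -0.016]
 [ 0.984  0.112  0.138]
 [ 0.139  0.    -0.99 ]]
shift mm [20.4 18.5 89.5] rot deg [-0.4   7.99  5.66] dist 0.094
```

```bash
python3 -m creep '[{"x":5,"y":5,"z":15,"wx":0,"wy":2,"wz":1.4},{"x":10,"y":9,"z":35,"wx":-0.2,"wy":4,"wz":2.8},{"x":15,"y":14,"z":60,"wx":-0.3,"wy":6,"wz":4.2},{"x":20.4,"y":18.5,"z":80,"wx":-0.4,"wy":8,"wz":5.7},{"x":20.4,"y":18.5,"z":89.5,"wx":-0.4,"wy":8,"wz":5.7}]'; python3 -m creep '[{"x":0,"y":0,"z":0,"wx":0,"wy":0,"wz":0},{"x":0,"y":0,"z":0,"wx":0,"wy":0,"wz":0},{"x":0,"y":0,"z":0,"wx":0,"wy":0,"wz":0},{"x":0,"y":0,"z":0,"wx":0,"wy":0,"wz":0},{"x":0,"y":0,"z":0,"wx":0,"wy":0,"wz":0}]'; python3 - <<'E'
from h import *
rows(bed(78,0,34),RB)
o=status.get_obs();c=cams.camera('wrist');save(c,'w%d.png'%c['shot']);P=cloud(c,o).reshape(-1,3);b=(P-OB)@RB*1000;b[:,2]*=-1
for a0 in(120,150,180):
  s=b[(abs(b[:,0]-a0)<12)&(b[:,2]>10)&(b[:,2]<18)&(abs(b[:,1])<45)]
  L=s[s[:,1]<0,1];M=s[s[:,1]>0,1];print(a0,np.percentile(L,[2,98]) if len(L) else 0,np.percentile(M,[2,98]) if len(M) else 0)
s=b[(abs(b[:,1])<25)&(b[:,2]<6)&(b[:,2]>-8)];print('surface h',np.median(s[:,2]))
s=b[(abs(b[:,1])<40)&(b[:,2]<75)&(b[:,2]>4)&(b[:,0]>200)]
print(len(s)); [print(x,((s[:,0]>=x)&(s[:,0]<x+10)).sum(),np.median(s[(s[:,0]>=x)&(s[:,0]<x+10),2])) for x in range(200,320,10)]
np.savez('w2.npz',b=b.reshape(384,512,3),img=c['img'])
E
```

```text
clock: 7.6
tcp_pos: [0.5446, -0.0353, 0.1072]
eef_rot: [-2.02, -2.259, -0.139]
wrist_force: [-0.0, 0.5, -3.7]
finger_gap: 0.0594
grasp_force: 34.7
clock: 8.22
tcp_pos: [0.5459, -0.0356, 0.1104]
eef_rot: [-2.022, -2.263, -0.142]
wrist_force: [0.5, 0.3, -2.6]
finger_gap: 0.0592
grasp_force: 34.7
shift mm [-0.1 -0.2 56.4] rot deg [ 0.04  0.01 -0.03] dist 0.056
120 0 0
150 [-38.09678785 -32.27688187] [32.54031082 38.36532204]
180 [-38.22647401 -32.32729681] [32.51814378 38.46167502]
surface h -0.03066158547235967
407
200 406 13.737777633569147
210 1 5.678938894743461
220 0 nan
230 0 nan
240 0 nan
250 0 nan
260 0 nan
270 0 nan
280 0 nan
290 0 nan
300 0 nan
310 0 nan
  return _methods._mean(a, axis=axis, dtype=dtype,
  ret = ret.dtype.type(ret / rcount)
```

```bash
python3 -m creep '[{"x":0,"y":0.3,"z":20,"wx":0,"wy":0,"wz":0},{"x":0,"y":0.3,"z":40,"wx":0,"wy":0,"wz":0},{"x":0,"y":0.3,"z":52,"wx":0,"wy":0,"wz":0},{"x":0,"y":0.3,"z":54,"wx":0,"wy":0,"wz":0},{"x":0,"y":0.3,"z":55.5,"wx":0,"wy":0,"wz":0}]'; python3 -m creep '[{"x":0,"y":0,"z":0.4,"wx":0,"wy":0,"wz":0},{"x":0,"y":0,"z":0.8,"wx":0,"wy":0,"wz":0},{"x":0,"y":0,"z":1.2,"wx":0,"wy":0,"wz":0},{"x":0,"y":0,"z":1.5,"wx":0,"wy":0,"wz":0},{"x":0,"y":0,"z":1.5,"wx":0,"wy":0,"wz":0}]'
```

```text
clock: 8.9
tcp_pos: [0.5454, -0.0279, 0.055]
eef_rot: [-2.022, -2.262, -0.142]
wrist_force: [-0.3, -0.8, -2.6]
finger_gap: 0.0593
grasp_force: 34.8
clock: 9.52
tcp_pos: [0.5454, -0.0277, 0.054]
eef_rot: [-2.022, -2.262, -0.142]
wrist_force: [-0.7, 0.5, -0.2]
finger_gap: 0.059
grasp_force: 35.1
```

```bash
python3 -m creep '[{"x":0,"y":0,"z":0,"wx":0,"wy":0,"wz":0},{"x":0,"y":0,"z":0,"wx":0,"wy":0,"wz":0},{"x":0,"y":0,"z":0,"wx":0,"wy":0,"wz":0},{"x":0,"y":0,"z":0,"wx":0,"wy":0,"wz":0},{"x":0,"y":0,"z":0,"wx":0,"wy":0,"wz":0}]' 84; python3 -m creep '[{"x":0,"y":0,"z":-15,"wx":0,"wy":0,"wz":0},{"x":-5,"y":0,"z":-50,"wx":0,"wy":0,"wz":0},{"x":-40,"y":0,"z":-80,"wx":0,"wy":0,"wz":0},{"x":-80,"y":0,"z":-100,"wx":0,"wy":0,"wz":0},{"x":-120,"y":0,"z":-100,"wx":0,"wy":0,"wz":0}]'; python3 -m creep '[{"x":0,"y":0,"z":0,"wx":0,"wy":0,"wz":0},{"x":0,"y":0,"z":0,"wx":0,"wy":0,"wz":0},{"x":0,"y":0,"z":0,"wx":0,"wy":0,"wz":0},{"x":0,"y":0,"z":0,"wx":0,"wy":0,"wz":0},{"x":0,"y":0,"z":0,"wx":0,"wy":0,"wz":0}]' 0;  python3 - <<'E'
from h import *
o=status.get_obs();c=cams.camera('wrist');save(c,'w%d.png'%c['shot']);print(c['shot']);P=cloud(c,o).reshape(-1,3);b=(P-OB)@RB*1000;b[:,2]*=-1
t=b[(abs(b[:,1])<50)&(b[:,2]>37)&(b[:,2]<52)&(b[:,0]>-30)&(b[:,0]<190)]
print('pack',len(t),cv2.minAreaRect(t[:,:2].astype(np.float32)),np.percentile(t[:,2],[5,50,95]))
s=b[(abs(b[:,1])<25)&(b[:,0]>190)&(b[:,0]<330)&(b[:,2]<60)&(b[:,2]>-5)]
for x in range(190,320,6):
  k=s[(s[:,0]>=x)&(s[:,0]<x+6)]; 
  if len(k):print(x,len(k),k[:,2].min().round(1),k[:,2].max().round(1))
E
```

```text
clock: 10.15
tcp_pos: [0.5451, -0.0277, 0.0535]
eef_rot: [-2.022, -2.262, -0.142]
wrist_force: [-0.5, -0.2, -0.2]
finger_gap: 0.0839
grasp_force: 0.0
clock: 10.78
tcp_pos: [0.5619, -0.1619, 0.1399]
eef_rot: [-2.026, -2.267, -0.145]
wrist_force: [-0.3, 0.2, 0.4]
finger_gap: 0.084
grasp_force: 0.0
clock: 11.4
tcp_pos: [0.56, -0.159, 0.1359]
eef_rot: [-2.021, -2.263, -0.142]
wrist_force: [-0.5, -0.0, 0.7]
finger_gap: 0.0004
grasp_force: 0.0
6
pack 12369 ((49.592308044433594, 0.06210136413574219), (58.27927017211914, 85.75897979736328), 89.9542236328125) [41.78977002 42.95042655 44.11045849]
```

```bash
python3 - <<'E'
from h import *
for n,ox in(('scene',.0035),('top',-.0035)):
    d=np.load(n+'.npz');b=(d['P']-[ox,0,0]-OB)@RB*1000;b[...,2]*=-1
    m=(b[...,0]>225)&(b[...,0]<330)&(abs(b[...,1])<50)&(b[...,2]<80)&(b[...,2]>-5)
    v,u=np.where(m);print(n,m.sum(),u.min(),u.max(),v.min(),v.max())
    for lat in range(-45,46,10):
        k=b[m&(abs(b[...,1]-lat)<5)]
        print(lat,[(x,int(k[(k[:,0]>=x)&(k[:,0]<x+8),2].max())) for x in range(226,322,8) if ((k[:,0]>=x)&(k[:,0]<x+8)).any()])
a=cv2.imread('pics/scene.png')[225:295,290:370];cv2.imwrite('pics/s3.png',cv2.resize(a,(640,560),interpolation=2))
E
```

```text
scene 1006 303 352 252 288
-45 []
-35 []
-25 [(226, 2), (234, 2), (242, 3), (250, 2), (258, 0), (266, 0), (306, 6), (314, 2)]
-15 [(226, 1), (234, 2), (242, 1), (250, 4), (258, 4), (266, 1), (274, 3), (306, 8), (314, 5)]
-5 [(226, 4), (234, 3), (242, 3), (250, 4), (258, 4), (266, 3), (274, 3), (282, 33), (290, 34), (306, 32), (314, 2)]
5 [(226, 3), (234, 2), (242, 5), (250, 2), (258, 2), (266, 4), (274, 2), (282, 36), (290, 41), (306, 47), (314, 2)]
15 [(226, 3), (234, 4), (242, 5), (250, 5), (258, 2), (266, 2), (274, 4), (282, 36), (290, 41), (298, 58), (306, 58), (314, 30)]
25 [(226, 2), (234, 0), (242, 0), (250, 4), (258, 2), (266, 2), (274, 2), (282, 37), (290, 42), (298, 57), (306, 59), (314, 58)]
35 [(226, 17), (234, 17), (242, 15), (250, 20), (258, 17), (266, 17), (274, 17), (282, 16), (290, 17), (298, 47), (306, 48), (314, 4)]
45 [(226, 4), (234, 13), (242, 15), (250, 10), (258, 5), (266, 4), (274, 4), (282, 4), (290, 4), (298, 5), (306, 50), (314, 5)]
top 327 165 199 193 206
-45 [(226, 1), (234, 10), (242, 10), (250, 2), (258, 1), (266, 1), (274, 0), (282, 0), (290, 1), (298, 41), (306, 45), (314, 2)]
-35 [(226, 15), (234, 17), (242, 16), (250, 14), (258, 15), (266, 16), (274, 13), (282, 13), (290, 19), (298, 44), (306, 43), (314, 3)]
-25 [(226, 2), (234, 4), (242, 2), (250, 0), (258, 5), (266, 4), (274, 3), (282, 33), (290, 35), (298, 58), (306, 57), (314, 32)]
-15 [(226, 1), (234, -2), (242, 0), (250, 2), (258, 0), (266, 4), (274, 3), (290, 8)]
-5 []
5 []
15 []
25 []
35 []
45 []
```

View pics/s3.png

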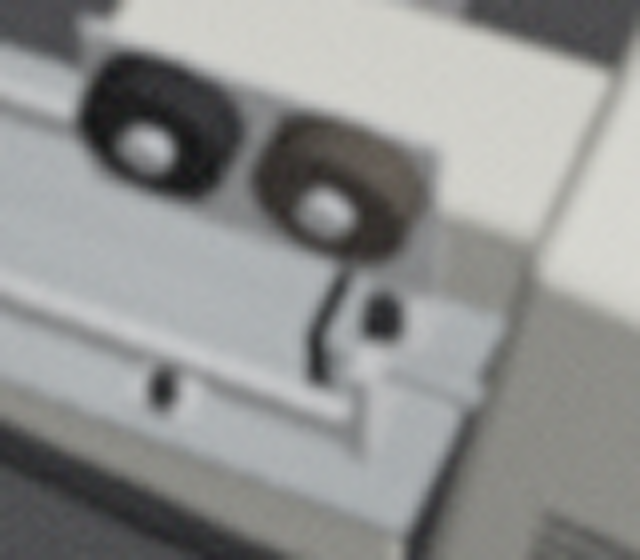

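The buffer (dark strip at about (320,330) in the crop) stands at about bed x = 282, near the tight end of its range. The wrist camera sits on the tool's uphill side and would come close to the print head, so I'll half-turn the tool before pushing.

```bash
for i in 1 2 3 4; do python3 -m creep '[{"x":0,"y":0,"z":0,"wx":0,"wy":0,"wz":9},{"x":0,"y":0,"z":0,"wx":0,"wy":0,"wz":18},{"x":0,"y":0,"z":0,"wx":0,"wy":0,"wz":27},{"x":0,"y":0,"z":0,"wx":0,"wy":0,"wz":36},{"x":0,"y":0,"z":0,"wx":0,"wy":0,"wz":45}]' | head -3; done; cat >> h.py <<'E'
RF=RB@np.diag([-1.,-1,1])
def where():
    o=status.get_obs();b=(o['tcp_pos']-OB)@RB*1000;print('bed x %.1f lat %.1f h %.1f'%(b[0],b[1],-b[2]),'F uphill %.1f lat %.1f norm %.1f'%tuple(o['wrist_force']@RB))
E
python3 - <<'E'
from h import *
where();rows(bed(-35,0,22),RF);print(status.get_obs()['qpos'])
d=np.load('scene.npz');b=(d['P']-[.0035,0,0]-OB)@RB*1000;b[...,2]*=-1
k=b[(b[...,0]>262)&(b[...,0]<312)&(abs(b[...,1]-10)<18)&(b[...,2]<60)&(b[...,2]>8)];print(np.histogram(k[:,0],range(262,313,2)))
E
```

```text
clock: 12.08
tcp_pos: [0.5599, -0.1594, 0.1358]
eef_rot: [-2.714, -1.298, -0.069]
clock: 12.7
tcp_pos: [0.56, -0.1594, 0.1358]
eef_rot: [-2.998, -0.16, 0.012]
clock: 13.32
tcp_pos: [0.56, -0.1594, 0.1358]
eef_rot: [-2.843, 1.003, 0.092]
clock: 13.95
tcp_pos: [0.5599, -0.1594, 0.1358]
eef_rot: [-2.265, 2.035, 0.159]
bed x -41.7 lat 0.2 h 132.9 F uphill -0.2 lat 0.5 norm -0.4
shift mm [ -6.7   0.3 110.9] rot deg [ 0.    0.01 -0.32] dist 0.111
[-0.45926616  0.08144313  1.77609102  0.12008209  1.36155685  2.5457958 ]
(array([ 0,  0,  0,  0,  0,  0,  0,  0,  0,  0,  0, 12,  9, 11,  9,  9, 18,
       13,  3,  1,  2,  7,  7,  6, 26]), array([262, 264, 266, 268, 270, 272, 274, 276, 278, 280, 282, 284, 286,
       288, 290, 292, 294, 296, 298, 300, 302, 304, 306, 308, 310, 312]))
```

```bash
python3 -m creep '[{"x":0,"y":0,"z":30,"wx":0,"wy":0,"wz":0},{"x":-3,"y":0,"z":60,"wx":0,"wy":0,"wz":0},{"x":-6,"y":0,"z":90,"wx":0,"wy":0,"wz":-0.3},{"x":-7,"y":0.3,"z":105,"wx":0,"wy":0,"wz":-0.3},{"x":-7,"y":0.3,"z":111,"wx":0,"wy":0,"wz":-0.3}]' 0; python3 -m creep '[{"x":-4,"y":0,"z":0,"wx":0,"wy":0,"wz":0},{"x":-8,"y":0,"z":0,"wx":0,"wy":0,"wz":0},{"x":-12,"y":0,"z":0,"wx":0,"wy":0,"wz":0},{"x":-15,"y":0,"z":0,"wx":0,"wy":0,"wz":0},{"x":-17,"y":0,"z":0,"wx":0,"wy":0,"wz":0}]';python3 -c 'from h import *;where();rows(bed(-15,0,22),RF)'
```

```text
clock: 14.58
tcp_pos: [0.5569, -0.1371, 0.0262]
eef_rot: [-2.275, 2.023, 0.16]
wrist_force: [0.1, 0.4, -0.2]
finger_gap: 0.0002
grasp_force: 0.0
clock: 15.2
tcp_pos: [0.5553, -0.1205, 0.0295]
eef_rot: [-2.275, 2.022, 0.158]
wrist_force: [-0.8, -0.2, 0.9]
finger_gap: -0.0001
grasp_force: 0.0
bed x -17.7 lat -0.1 h 22.2 F uphill 0.0 lat -0.8 norm -0.9
shift mm [-2.7 -0.1  0.2] rot deg [-0.02 -0.01  0.28] dist 0.003
```

```bash
python3 -m creep '[{"x":-3,"y":0,"z":0,"wx":0,"wy":0,"wz":0.3},{"x":-6,"y":0,"z":0,"wx":0,"wy":0,"wz":0.3},{"x":-9,"y":0,"z":0,"wx":0,"wy":0,"wz":0.3},{"x":-12,"y":0,"z":0,"wx":0,"wy":0,"wz":0.3},{"x":-15,"y":0,"z":0,"wx":0,"wy":0,"wz":0.3}]' >/dev/null;python3 -c 'from h import *;where()'; python3 -m creep '[{"x":-4,"y":0,"z":0,"wx":0,"wy":0,"wz":0},{"x":-8,"y":0,"z":0,"wx":0,"wy":0,"wz":0},{"x":-12,"y":0,"z":0,"wx":0,"wy":0,"wz":0},{"x":-16,"y":0,"z":0,"wx":0,"wy":0,"wz":0},{"x":-20,"y":0,"z":0,"wx":0,"wy":0,"wz":0}]'; python3 -c 'from h import *;where()'
```

```text
bed x -3.0 lat -0.2 h 21.9 F uphill -1.5 lat -0.3 norm 1.2
clock: 16.45
tcp_pos: [0.5512, -0.0859, 0.0342]
eef_rot: [-2.27, 2.029, 0.159]
wrist_force: [0.1, -1.5, -1.5]
finger_gap: -0.0002
grasp_force: 0.8
bed x 17.4 lat -0.2 h 21.9 F uphill -1.7 lat -0.1 norm 1.3
```

```bash
for i in 1 2 3; do python3 -m creep '[{"x":-5,"y":0,"z":0,"wx":0,"wy":0,"wz":0},{"x":-10,"y":0,"z":0,"wx":0,"wy":0,"wz":0},{"x":-15,"y":0,"z":0,"wx":0,"wy":0,"wz":0},{"x":-20,"y":0,"z":0,"wx":0,"wy":0,"wz":0},{"x":-25,"y":0,"z":0,"wx":0,"wy":0,"wz":0}]' >/dev/null; python3 -c 'from h import *;where()'; done
```

```text
bed x 42.5 lat -0.2 h 21.9 F uphill -0.9 lat 0.1 norm 0.4
bed x 67.5 lat -0.2 h 21.9 F uphill -1.6 lat 0.4 norm 2.0
bed x 92.5 lat -0.2 h 22.0 F uphill -1.1 lat 1.1 norm 0.6
```

```bash
python3 - <<'E'
from h import *
c=cams.camera('scene');save(c,'sc2.png');b=(cloud(c)-[.0035,0,0]-OB)@RB*1000;b[...,2]*=-1
k=b[(b[...,0]>225)&(b[...,0]<312)&(abs(b[...,1]-8)<16)&(b[...,2]<50)&(b[...,2]>20)]
h,e=np.histogram(k[:,0],range(226,313,2));print(dict(zip(e.tolist(),h.tolist())))
where()
a=c['img'][225:295,280:360,::-1];cv2.imwrite('pics/s4.png',cv2.resize(a,(640,560),interpolation=2))
E
```

```text
{226: 4, 228: 5, 230: 4, 232: 7, 234: 3, 236: 3, 238: 8, 240: 5, 242: 5, 244: 4, 246: 6, 248: 6, 250: 16, 252: 11, 254: 0, 256: 0, 258: 0, 260: 0, 262: 0, 264: 0, 266: 0, 268: 0, 270: 0, 272: 0, 274: 0, 276: 0, 278: 0, 280: 0, 282: 0, 284: 9, 286: 4, 288: 11, 290: 2, 292: 5, 294: 10, 296: 10, 298: 1, 300: 1, 302: 0, 304: 0, 306: 1, 308: 0, 310: 14}
bed x 93.0 lat -0.2 h 22.0 F uphill 0.4 lat 0.9 norm -0.4
```

View pics/s4.png

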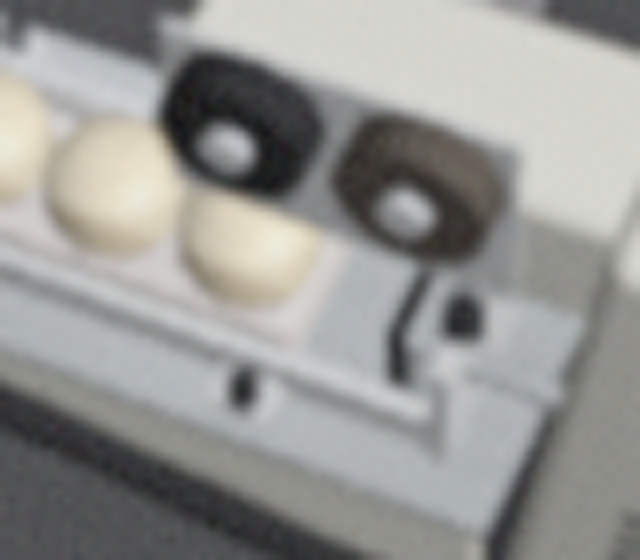

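The pack now shows under the head at about (250,240), straight in the lane. The buffer is at (405,330), about 31 mm ahead.

```bash
python3 -m creep '[{"x":-5,"y":0,"z":0,"wx":0,"wy":0,"wz":0},{"x":-10,"y":0,"z":0,"wx":0,"wy":0,"wz":0},{"x":-15,"y":0,"z":0,"wx":0,"wy":0,"wz":0},{"x":-19,"y":0,"z":0,"wx":0,"wy":0,"wz":0},{"x":-22,"y":0,"z":0,"wx":0,"wy":0,"wz":0}]' >/dev/null; python3 -c 'from h import *;where()'; for i in 1 2; do python3 -m creep '[{"x":-0.3,"y":0,"z":0,"wx":0,"wy":0,"wz":0},{"x":-0.6,"y":0,"z":0,"wx":0,"wy":0,"wz":0},{"x":-0.9,"y":0,"z":0,"wx":0,"wy":0,"wz":0},{"x":-1.2,"y":0,"z":0,"wx":0,"wy":0,"wz":0},{"x":-1.5,"y":0,"z":0,"wx":0,"wy":0,"wz":0}]' >/dev/null; python3 -c 'from h import *;where()'; done
```

```text
bed x 114.4 lat -0.1 h 22.1 F uphill -2.2 lat -0.3 norm 0.8
bed x 115.5 lat -0.1 h 22.0 F uphill -2.2 lat -0.2 norm 0.5
bed x 117.1 lat -0.1 h 22.0 F uphill -2.4 lat -0.2 norm -0.3
```

```bash
for i in 1 2 3; do python3 -m creep '[{"x":-0.2,"y":0,"z":0,"wx":0,"wy":0,"wz":0},{"x":-0.4,"y":0,"z":0,"wx":0,"wy":0,"wz":0},{"x":-0.6,"y":0,"z":0,"wx":0,"wy":0,"wz":0},{"x":-0.8,"y":0,"z":0,"wx":0,"wy":0,"wz":0},{"x":-1,"y":0,"z":0,"wx":0,"wy":0,"wz":0}]' >/dev/null; python3 -c 'from h import *;where()'; done
```

```text
bed x 118.1 lat -0.1 h 22.0 F uphill -3.2 lat 0.7 norm -0.6
bed x 119.1 lat -0.1 h 22.0 F uphill -3.3 lat 0.1 norm -0.8
bed x 120.1 lat -0.1 h 22.0 F uphill -3.8 lat 0.3 norm -1.7
```

```bash
for i in 1 2; do python3 -m creep '[{"x":-0.2,"y":0,"z":0,"wx":0,"wy":0,"wz":0},{"x":-0.4,"y":0,"z":0,"wx":0,"wy":0,"wz":0},{"x":-0.6,"y":0,"z":0,"wx":0,"wy":0,"wz":0},{"x":-0.8,"y":0,"z":0,"wx":0,"wy":0,"wz":0},{"x":-0.8,"y":0,"z":0,"wx":0,"wy":0,"wz":0}]' >/dev/null; python3 -c 'from h import *;where()'; done
```

```text
bed x 120.9 lat -0.1 h 22.0 F uphill -3.9 lat -0.9 norm -2.6
bed x 121.7 lat -0.1 h 22.0 F uphill -2.7 lat -0.1 norm -2.2
```

```bash
for i in 1 2; do python3 -m creep '[{"x":-0.1,"y":0,"z":0,"wx":0,"wy":0,"wz":0},{"x":-0.2,"y":0,"z":0,"wx":0,"wy":0,"wz":0},{"x":-0.4,"y":0,"z":0,"wx":0,"wy":0,"wz":0},{"x":-0.6,"y":0,"z":0,"wx":0,"wy":0,"wz":0},{"x":-0.6,"y":0,"z":0,"wx":0,"wy":0,"wz":0}]' >/dev/null; python3 -c 'from h import *;where()'; done
```

```text
bed x 122.3 lat -0.1 h 22.0 F uphill -3.3 lat -0.1 norm -2.8
bed x 122.9 lat -0.1 h 22.0 F uphill -3.8 lat -0.2 norm -2.6
```

```bash
for i in 1 2; do python3 -m creep '[{"x":-0.1,"y":0,"z":0,"wx":0,"wy":0,"wz":0},{"x":-0.2,"y":0,"z":0,"wx":0,"wy":0,"wz":0},{"x":-0.4,"y":0,"z":0,"wx":0,"wy":0,"wz":0},{"x":-0.6,"y":0,"z":0,"wx":0,"wy":0,"wz":0},{"x":-0.6,"y":0,"z":0,"wx":0,"wy":0,"wz":0}]' >/dev/null; python3 -c 'from h import *;where()'; done
```

```text
bed x 123.5 lat -0.1 h 22.0 F uphill -4.8 lat -0.4 norm -3.8
bed x 123.9 lat -0.1 h 22.0 F uphill -5.9 lat -1.0 norm -3.1
```

```bash
python3 -m creep '[{"x":-0.2,"y":0,"z":0,"wx":0,"wy":0,"wz":0},{"x":-0.4,"y":0,"z":0,"wx":0,"wy":0,"wz":0},{"x":-0.6,"y":0,"z":0,"wx":0,"wy":0,"wz":0},{"x":-0.6,"y":0,"z":0,"wx":0,"wy":0,"wz":0},{"x":-0.6,"y":0,"z":0,"wx":0,"wy":0,"wz":0}]' >/dev/null; python3 -c 'from h import *;where()'
```

```text
bed x 124.1 lat -0.1 h 22.0 F uphill -7.7 lat -0.4 norm -2.8
```

```bash
python3 -m creep '[{"x":-0.2,"y":0,"z":0,"wx":0,"wy":0,"wz":0},{"x":-0.4,"y":0,"z":0,"wx":0,"wy":0,"wz":0},{"x":-0.5,"y":0,"z":0,"wx":0,"wy":0,"wz":0},{"x":-0.5,"y":0,"z":0,"wx":0,"wy":0,"wz":0},{"x":-0.5,"y":0,"z":0,"wx":0,"wy":0,"wz":0}]' >/dev/null; python3 -c 'from h import *;where()'
```

```text
bed x 124.3 lat -0.0 h 22.0 F uphill -8.0 lat 0.4 norm -3.6
```

```bash
python3 -m creep '[{"x":0,"y":0,"z":0,"wx":0,"wy":0,"wz":0},{"x":0,"y":0,"z":0,"wx":0,"wy":0,"wz":0},{"x":0,"y":0,"z":0,"wx":0,"wy":0,"wz":0},{"x":0,"y":0,"z":0,"wx":0,"wy":0,"wz":0},{"x":0,"y":0,"z":0,"wx":0,"wy":0,"wz":0}]'; python3 - <<'E'
from h import *
where()
c=cams.camera('scene');b=(cloud(c)-[.0035,0,0]-OB)@RB*1000;b[...,2]*=-1
k=b[(b[...,0]>256)&(b[...,0]<312)&(abs(b[...,1]-8)<16)&(b[...,2]<50)&(b[...,2]>20)]
h,e=np.histogram(k[:,0],range(256,313,2));print(dict(zip(e.tolist(),h.tolist())));where()
a=c['img'][225:295,280:360,::-1];cv2.imwrite('pics/s5.png',cv2.resize(a,(640,560),interpolation=2))
E
```

```text
clock: 27.75
tcp_pos: [0.5395, 0.0192, 0.0491]
eef_rot: [-2.271, 2.03, 0.156]
wrist_force: [1.6, -7.2, 2.4]
finger_gap: 0.0003
grasp_force: 4.0
bed x 124.3 lat -0.0 h 22.0 F uphill -6.9 lat 0.8 norm -3.3
{256: 4, 258: 5, 260: 7, 262: 3, 264: 4, 266: 6, 268: 5, 270: 7, 272: 6, 274: 5, 276: 3, 278: 6, 280: 7, 282: 9, 284: 9, 286: 8, 288: 6, 290: 6, 292: 6, 294: 8, 296: 9, 298: 2, 300: 0, 302: 0, 304: 0, 306: 1, 308: 0, 310: 13}
bed x 124.3 lat -0.1 h 22.0 F uphill -7.1 lat 0.4 norm -4.0
```

View pics/s5.png

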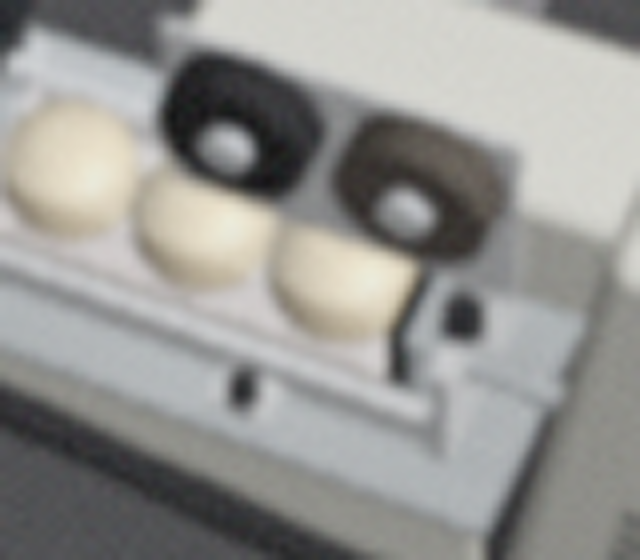

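```bash
python3 -m creep '[{"x":-0.2,"y":0,"z":0,"wx":0,"wy":0,"wz":0},{"x":-0.3,"y":0,"z":0,"wx":0,"wy":0,"wz":0},{"x":-0.3,"y":0,"z":0,"wx":0,"wy":0,"wz":0},{"x":-0.3,"y":0,"z":0,"wx":0,"wy":0,"wz":0},{"x":-0.3,"y":0,"z":0,"wx":0,"wy":0,"wz":0}]'>/dev/null; python3 -c 'from h import *;where()';  python3 -m creep '[{"x":0,"y":0,"z":0,"wx":0,"wy":0,"wz":0},{"x":0,"y":0,"z":0,"wx":0,"wy":0,"wz":0},{"x":0,"y":0,"z":0,"wx":0,"wy":0,"wz":0},{"x":0,"y":0,"z":0,"wx":0,"wy":0,"wz":0},{"x":0,"y":0,"z":0,"wx":0,"wy":0,"wz":0}]' >/dev/null; python3 -c 'from h import *;where()'; python3 -m creep '[{"x":0.8,"y":0,"z":0,"wx":0,"wy":0,"wz":0},{"x":1.8,"y":0,"z":0,"wx":0,"wy":0,"wz":0},{"x":3,"y":0,"z":0,"wx":0,"wy":0,"wz":0},{"x":6,"y":0,"z":0,"wx":0,"wy":0,"wz":0},{"x":15,"y":0,"z":0,"wx":0,"wy":0,"wz":0}]'>/dev/null; python3 -c 'from h import *;where()'; python3 -m creep '[{"x":15,"y":0,"z":0,"wx":0,"wy":0,"wz":0},{"x":30,"y":0,"z":-10,"wx":0,"wy":0,"wz":0},{"x":50,"y":0,"z":-30,"wx":0,"wy":0,"wz":0},{"x":70,"y":0,"z":-60,"wx":0,"wy":0,"wz":0},{"x":90,"y":0,"z":-90,"wx":0,"wy":0,"wz":0}]'; python3 - <<'E'
from h import *
where()
c=cams.camera('scene');b=(cloud(c)-[.0035,0,0]-OB)@RB*1000;b[...,2]*=-1
k=b[(b[...,0]>100)&(b[...,0]<312)&(abs(b[...,1]-8)<16)&(b[...,2]<50)&(b[...,2]>20)]
h,e=np.histogram(k[:,0],range(100,313,2));print(dict(zip(e.tolist(),h.tolist())));where()
a=c['img'][195:300,240:370,::-1];cv2.imwrite('pics/s6.png',cv2.resize(a,(715,578),interpolation=2))
E
```

```text
bed x 124.4 lat -0.0 h 22.0 F uphill -8.8 lat -0.3 norm -2.5
bed x 124.4 lat -0.0 h 22.0 F uphill -8.5 lat 0.0 norm -2.8
bed x 110.8 lat -0.6 h 21.4 F uphill -0.5 lat -0.2 norm -0.1
clock: 30.3
tcp_pos: [0.5524, -0.0972, 0.1251]
eef_rot: [-2.269, 2.03, 0.158]
wrist_force: [0.9, 0.2, 0.2]
finger_gap: -0.0
grasp_force: 0.0
bed x 18.9 lat -0.3 h 113.6 F uphill 0.1 lat 0.9 norm -0.2
{100: 0, 102: 0, 104: 0, 106: 0, 108: 0, 110: 0, 112: 0, 114: 0, 116: 0, 118: 0, 120: 0, 122: 0, 124: 0, 126: 0, 128: 0, 130: 0, 132: 0, 134: 5, 136: 2, 138: 12, 140: 5, 142: 9, 144: 7, 146: 5, 148: 11, 150: 8, 152: 9, 154: 9, 156: 6, 158: 11, 160: 3, 162: 8, 164: 6, 166: 9, 168: 10, 170: 7, 172: 5, 174: 9, 176: 6, 178: 9, 180: 10, 182: 7, 184: 8, 186: 7, 188: 8, 190: 9, 192: 8, 194: 8, 196: 7, 198: 6, 200: 5, 202: 6, 204: 5, 206: 5, 208: 6, 210: 5, 212: 4, 214: 5, 216: 4, 218: 6, 220: 4, 222: 7, 224: 6, 226: 5, 228: 5, 230: 6, 232: 4, 234: 6, 236: 7, 238: 5, 240: 3, 242: 5, 244: 7, 246: 4, 248: 5, 250: 5, 252: 6, 254: 6, 256: 4, 258: 6, 260: 5, 262: 4, 264: 7, 266: 5, 268: 4, 270: 7, 272: 4, 274: 6, 276: 5, 278: 5, 280: 5, 282: 16, 284: 5, 286: 6, 288: 11, 290: 2, 292: 6, 294: 11, 296: 7, 298: 3, 300: 0, 302: 0, 304: 0, 306: 1, 308: 0, 310: 11}
bed x 15.9 lat 2.1 h 118.7 F uphill -2.2 lat 1.8 norm -2.7
```

View pics/s6.png

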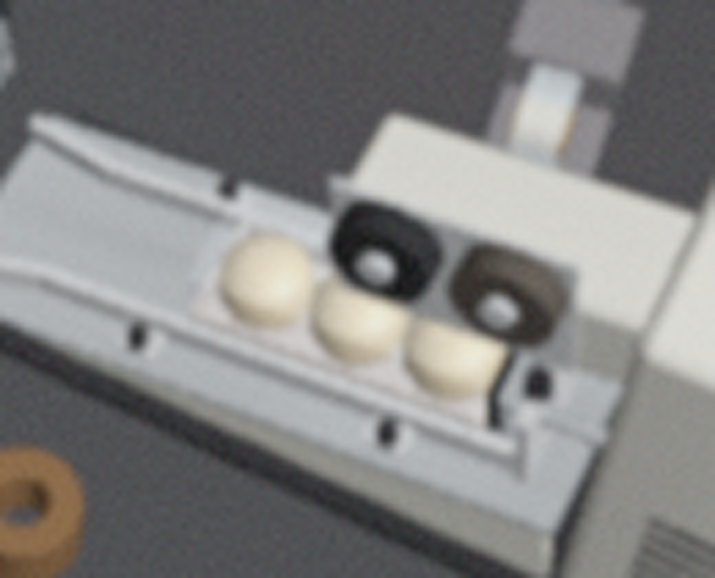

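The pack lies square in the lane, its front end against the buffer at about (500,390) with no gap. The arm is clear and the bystanders haven't moved.

```bash
python3 -c 'from workcell import order;print(order.sign_off())'
```

```text
the job is handed in; nothing more can be done
None
```

The pack lies square against the back-stop buffer: I pushed it up the lane and held it there for over half a second (about 8.5 N at the wrist, an estimated 5–7 N on the buffer), then backed off and handed the job in at about 30 s; the verdict was not shown.

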